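# Scan a board to its operator panel

### The job

Book the board to its operator panel: draw the yellow and black barcode reader out of its charging cradle, aim it at the label on the panel lying face down and hold it steady there for a good second so that it reads; then carry it to the board in the blue board holder, tilt it to match the sloping board and aim it at that label. For both readings hold the window square to the label, about 10 cm off, pointed at the middle of the bars, with the reader's wide side along the label's length so that the scan line crosses all the bars. Finish while holding the reader, raised and steady on the board's label (do not put it down or let go); never touch the board or its holder, and leave the panel and the other things on the bench where they are.

Things in the scene. Friction and masses are not known exactly. Their poses are not given: they have to be found in the camera images.
- reader: Cordless barcode reader, 135 mm, 190 g, window down in its cradle. Origin: centre of the window (lower end face); +z up the handle, it looks along -z. Yellow head 40 (x) x 50 (y) mm, z 0 to 44 mm. Black handle with yellow stripe, 28 (x) x 36 (y) mm, z 49 to 134 mm; grip it at z 90 to 115 mm, across x or y. Wide side and scan line along y; both senses read. Reads by itself: no trigger.
- cradle: Black charging cradle screwed to the bench: base 120 x 110 x 12 mm with an open well in the middle, 44 (x) x 54 (y) mm inside, 5 mm walls, rim 52 mm above the bench. Origin: centre of its underside, z up. The reader stands in the well on the base, 12 mm above the bench, axes along the cradle's, 2 mm play each side; draw it out along z.
- panel: Operator panel lying face down on the bench, black back with grey rim, 150 (x) x 200 (y) x 42 mm high, 0.85 kg, loose. Origin: centre of its underside.
- panel_label (a point): Middle of the barcode label on the panel's upward back, 43 mm above the bench. White label 28 (x) x 60 (y) mm; bars side by side along y. z is the normal of the label, out of it (straight up).
- board_holder: Board holder screwed to the bench, 120 (x) x 256 (y) mm: two blue uprights 122 mm high at y = +-108 mm on a rail. Between them a green board 100 x 160 mm in aluminium jaws, tilted towards -x about a level axis along y, 108 mm up; stiff, 0.55 to 0.75 rad from flat; top edge at most 155 mm above the bench, parts up to 14 mm proud of it. Origin: centre of its underside, z up.
- board_label (a point): Middle of the barcode label on the tilted board. White label 28 (x) x 60 (y) mm; bars side by side along y, which is level; x points up the slope, z is the normal of the label, out of the board (up and towards the robot side).
- multimeter: Orange hand multimeter lying on the bench, 185 x 88 x 51 mm. Not to be moved.
- spare_board: Small green circuit board lying flat, 80 x 110 mm, 20 mm high. Not to be moved.
- screwdriver: Screwdriver lying on the bench, 190 mm long, handle 26 mm thick. Not to be moved.
- flux_bottle: Small amber bottle with red cap, 44 mm across, 95 mm high. Not to be moved.
- solder_reel: Reel of solder standing on its flange, blue, 60 mm across, 42 mm high. Not to be moved.
- screw_tray: Blue divided screw tray, 90 x 130 x 22 mm. Not to be moved.
- cover: Beige plastic terminal cover lying like a shallow open box, 130 x 90 x 30 mm. Not to be moved.
There are look-alikes about, which are no part of the job. What is shaped like the reader but purple is not meant.

How it is judged:
By the outcome, as a careful person would: the job done as asked, in the order asked, and still so for the second after the job is handed in, while the arm keeps its last pose, push and grip.
It also fails if it takes over 50 s, if anything falls off the work surface, if the arm or the gripper's body presses on something with over 40 N, if the wrist force passes 120 N, or if a joint passes its speed limit or range.

### The arm

A 7-joint arm with a two-finger parallel gripper is mounted at the origin on the work surface. World frame = base frame: x ahead of the robot, y to its left, z up, the work surface at z = 0. Lengths are in m, angles in rad, forces in N, time in s.
With the tool pointing down it reaches from about 0.4 to 0.85 m from the base axis. Payload 4.5 kg.
Tool frame: the origin (TCP) lies on the centre line of the jaws, within the pads' length; the fingertips stand r.tip_extent ahead of it and the grasp point (between the pads) is the TCP (r.tip_extent is the distance from the TCP to the fingertips, in m); z points along the fingers, y is the line along which they close (so a half turn about z gives the same grasp; the last joint's range is limited). The gripper opens to 88 mm and grips with 3 to 60 N. Pads are 18 mm wide; open, the fingers measure 123 mm over their backs; the gripper's body (75 mm by 187 mm) begins 45 mm behind the grasp point.
Start: joints at [-1.152, 0.689, -0.195, 1.565, 0.157, 0.902, -0.215], TCP at [0.235, 0.579, 0.258] pointing down, gripper open.
Joint ranges: [-3.01, 3.01], [-0.46, 2.08], [-1.47, 1.51], [0.13, 2.56], [-1, 4.14], [0.04, 2.09], [-2.66, 2.66]. Speed limits (rad/s): [2.57, 2.57, 3.14, 3.14, 3.14, 3.14, 3.14].

### API

Orientations are given as a unit quaternion [x, y, z, w].
In Python, from plant import sensors, vision, finish_job, r gives the robot as it stands. The module is installed in compiled form; this text tells all that it offers.
- The arm moves only by the tool step_arm, never from a script. Its argument "steps" is a list of rows, each a list of 2 entries, a list of its own where there are three numbers: the shift along the tool's x, y, z in cm, then the turn, a rotation vector about the tool's x, y, z in degrees. A call has 1 to 12 rows; each row shifts and turns the commanded pose from where the row before left it, along the tool's axes as they then stand; what a row does not reach is not made up. A row lasts 1/8 s, in which the tool goes at most 62.5 mm and 10.7 degrees, less where a joint would pass 70% of its speed; a pose out of reach is approached as far as the arm can. A call with a gripper value outside its range is refused whole. "claw" is the opening, from -1 (shut) to 1 (fully open), set as the call begins (left out, the last holds). The fingers move at their own pace and stop on an object; "grip_force" is the grip in N (left out, the last holds). Time passes only in rows, so rows that do not move let the fingers close. It gives the time, the measured TCP pose, the force, the opening and the grip force at its end, in the units of the state.
- sensors.get_state(): the state, without advancing time (a new reading comes with each control period).
- vision.snapshot(name): name is "scene" or "side" or "wrist"; returns a dict with "img" (480x640x3 uint8, red, green, blue), "fx", "fy", "cx", "cy" (pixels), "position" and "rotation" of the camera in the world. Camera axes: x right, y down, z forward; pixel columns grow to the right and rows downward; lengths in m; the calibration is good to about 2 mm. The wrist camera is an equidistant fisheye: a pixel r from the principal point sees the ray r / f radians off the axis. A picture is of the moment at which its call begins. There is no depth.
- finish_job(): hands the job in; it is judged then, once.
The state is a dict: "clock": time; "q": joint angles; "qd": joint speeds; "joint_torque": joint torques, N m; "tool_pos": TCP position; "eef_rot": TCP orientation; "contact_force": force on the tool from outside, world axes, zero at the start; "moment": the same for the moment, N m; "opening": opening from 0.0 (shut) to 1.0 (fully open); "finger_force": force on a finger pad.
Only numpy, scipy, OpenCV 4.12 (cv2) and the standard library are available. Lean on these libraries where they do the work, as an engineer would, in place of code of your own. Each camera call takes 0.05 s, during which the arm holds its last target. There are 200 camera calls.

## Working session

There is one attempt and no reset: what is moved stays moved. The work goes in short steps, Python scripts to look and compute and a tool call to move; the robot and the scene stay as the last step left them, time stands still between calls to the robot, and variables do not carry over. Pictures are saved under pics/ and viewed, at most 12 in all, crops included, and the job is handed in when it is done.

Besides the shell and the picture viewer there is one more tool, called after "Call:" as name([rows], argument=value, ...), one row to a line, values as JSON. step_arm: Moves the arm, as the interface text tells. Its arguments: {"type":"object","properties":{"steps":{"type":"array"},"claw":{"type":"number"},"grip_force":{"type":"number"}},"required":["steps"]}

```bash
mkdir -p pics; cat > h.py <<'E'
import numpy as np, cv2
from scipy.spatial.transform import Rotation as R
from plant import sensors, vision, finish_job, r
def snap(n,fn):
    s=vision.snapshot(n); cv2.imwrite('pics/%s.png'%fn,s['img'][:,:,::-1]); 
    np.savez('pics/%s.npz'%fn,**{k:np.array(v) for k,v in s.items()}); return s
def rot(s):
    m=np.array(s['rotation']); return m if m.shape==(3,3) else R.from_quat(m).as_matrix()
def ray(fn,u,v,fish=False):
    s=np.load('pics/%s.npz'%fn); x=(u-s['cx'])/s['fx']; y=(v-s['cy'])/s['fy']
    if fish:
        t=np.hypot(x,y); d=np.array([x/t*np.sin(t),y/t*np.sin(t),np.cos(t)]) if t>0 else np.array([0,0,1.])
    else: d=np.array([x,y,1.])
    d=rot(s)@d; return np.array(s['position']),d/np.linalg.norm(d)
def atz(fn,u,v,z,fish=False):
    p,d=ray(fn,u,v,fish); return p+d*(z-p[2])/d[2]
def tri(obs):
    A=np.zeros((3,3));b=np.zeros(3);rs=[ray(*o) for o in obs]
    for p,d in rs:
        M=np.eye(3)-np.outer(d,d);A+=M;b+=M@p
    x=np.linalg.solve(A,b); return x,[np.linalg.norm((np.eye(3)-np.outer(d,d))@(x-p)) for p,d in rs]
E
python3 - <<'E'
from h import *
for n in ['scene','side','wrist']:
    s=snap(n,n+'0'); print(n,s['fx'],s['cx'],s['cy'],np.round(s['position'],3),np.round(rot(s),3).tolist())
a=cv2.imread('pics/scene0.png');b=cv2.imread('pics/side0.png')
st=sensors.get_state();print(st['tool_pos'],st['eef_rot'],st['opening'],r.tip_extent)
E
```

```text
scene 597.8117040969469 314.94289627695736 233.97764077936912 [ 1.405 -0.478  1.545] [[0.456, 0.731, -0.507], [0.89, -0.371, 0.265], [0.006, -0.572, -0.82]]
side 606.3943750301787 317.66785709068597 242.78567875008048 [ 0.158 -1.283  1.102] [[0.956, -0.191, 0.224], [-0.294, -0.573, 0.765], [-0.018, -0.797, -0.603]]
wrist 371.64829954431775 314.83218414274796 237.0368492574608 [0.166 0.605 0.385] [[0.375, 0.888, 0.265], [0.927, -0.359, -0.109], [-0.001, 0.287, -0.958]]
[0.23449176 0.57887665 0.25710977] [ 1.91182053e-01  9.81554360e-01 -6.76501572e-04 -6.58677665e-05] 0.9999342981282106 0.019
```

View pics/scene0.png

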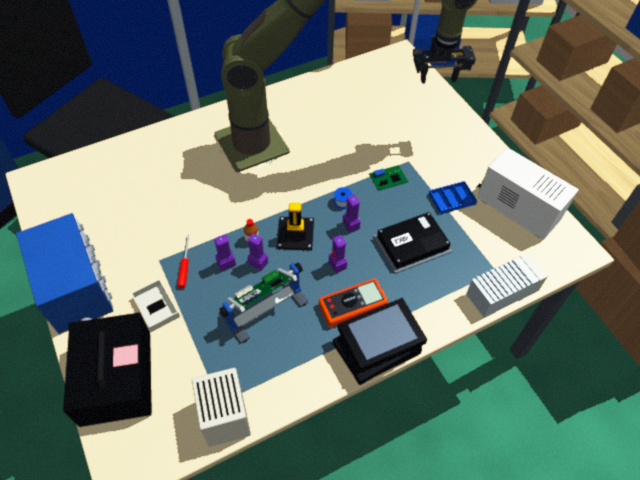

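View pics/side0.png

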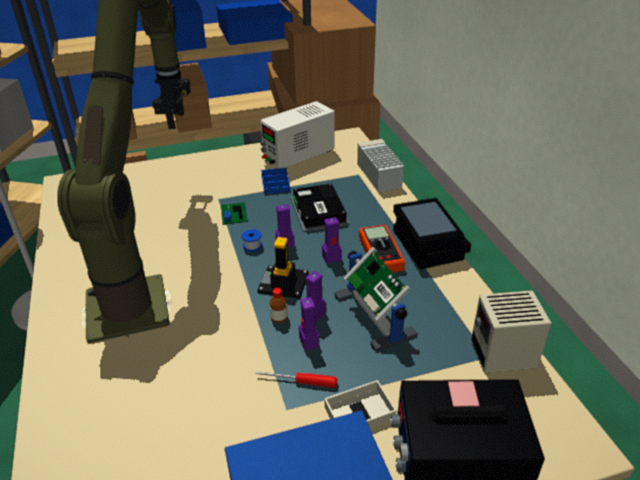

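The scene picture shows the yellow/black reader in its cradle at about (294,218). The look-alikes are purple, at (224,250), (257,252), (352,213) and (338,252). The panel is at (414,240) with two white labels, and the tilted board is at (262,290). In the side picture the reader is at (281,262), the panel at (320,205) and the board at (378,283). Next I'll confirm with enlarged crops.

```bash
python3 - <<'E'
from h import *
a=cv2.imread('pics/scene0.png');b=cv2.imread('pics/side0.png')
def c(im,u,v,w,h,t): return cv2.resize(im[v:v+h,u:u+w],t,interpolation=cv2.INTER_CUBIC)
S=(400,300)
m=np.vstack([np.hstack([c(a,260,190,80,60,S),c(b,245,230,80,60,(400,300))]),np.hstack([c(a,370,200,100,75,S),c(b,280,175,80,60,S)])])
cv2.imwrite('pics/m1.png',m)
m=np.vstack([np.hstack([c(a,215,250,100,75,S),c(b,330,240,100,75,S)]),np.hstack([c(a,230,270,40,30,S),c(b,360,270,40,30,S)])])
cv2.imwrite('pics/m2.png',m)
E
```

```text
(no output)
```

View pics/m1.png

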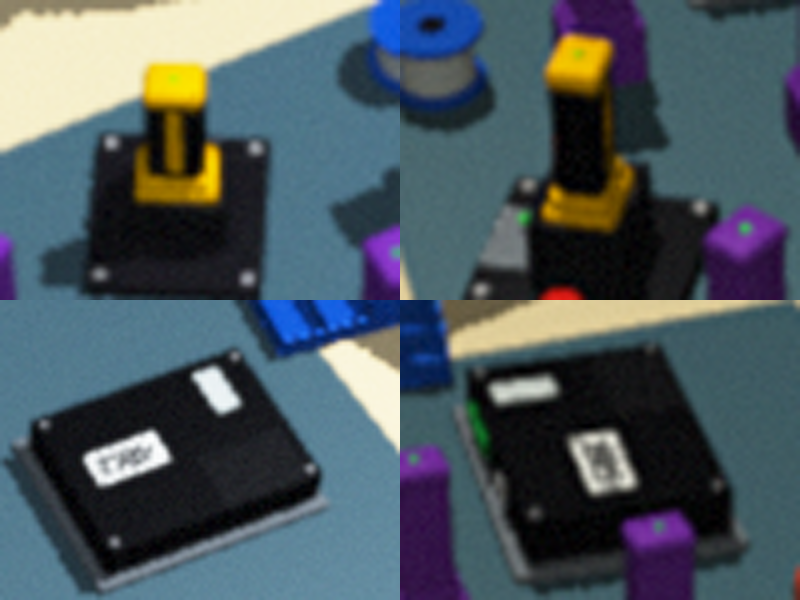

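View pics/m2.png

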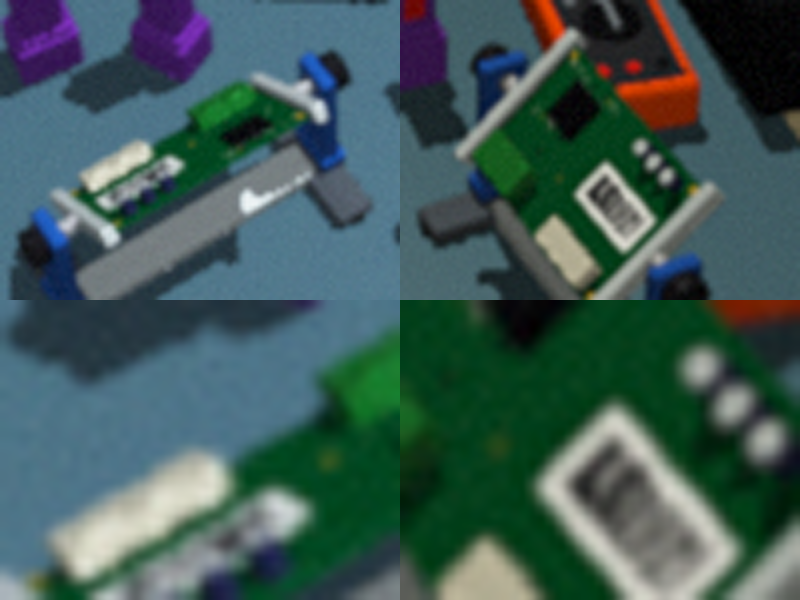

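```bash
python3 - <<'E'
from h import *
np.set_printoptions(precision=4,suppress=True)
A=lambda o,s,P:[(o[0]+x/s,o[1]+y/s) for x,y in P]
def T(n,a,b):
    for p,q in zip(a,b):
        x,e=tri([('scene0',*p),('side0',*q)]);print(n,x,np.round(e,4))
T('top',[(294.8,205.8)],[(280.6,241)])
T('plabel',[(402.2,240)],[(320.5,207.4)])
print('plabel corners z43'); 
for p in A((370,200),4,[(83,163),(165,131),(173,158),(95,187)]):print(atz('scene0',*p,.043))
for p in A((280,175),5,[(168,137),(217,130),(238,185),(188,196)]):print(atz('side0',*p,.043))
print('screws')
for p in A((260,190),5,[(112,143),(256,149),(248,279),(99,273)]):print(atz('scene0',*p,.014))
for p in A((245,230),5,[(128,185),(303,207),(80,290)]):print(atz('side0',*p,.014))
print('top corners')
for p in A((260,190),5,[(147,65),(206,66),(207,104),(145,104)]):print(atz('scene0',*p,.146))
for p in A((245,230),5,[(161,35),(213,41),(205,78),(148,72)]):print(atz('side0',*p,.146))
print('board label')
T('b',A((215,250),4,[(98,193),(178,155),(185,166),(105,211),(141,181)]),A((330,240),4,[(255,215),(205,163),(176,192),(228,252),(215.5,206)]))
E
```

```text
top [ 0.4238 -0.0316  0.1451] [0.0002 0.0002]
plabel [0.6159 0.2366 0.0398] [0.0006 0.0006]
plabel corners z43
[0.6047 0.202  0.043 ]
[0.6078 0.2737 0.043 ]
[0.6318 0.2656 0.043 ]
[0.6276 0.1987 0.043 ]
[0.6021 0.267  0.043 ]
[0.634  0.2648 0.043 ]
[0.6276 0.2014 0.043 ]
[0.5946 0.1997 0.043 ]
screws
[ 0.3603 -0.0477  0.014 ]
[0.406  0.0318 0.014 ]
[ 0.4922 -0.0176  0.014 ]
[ 0.4466 -0.0975  0.014 ]
[0.4028 0.0302 0.014 ]
[ 0.4915 -0.0196  0.014 ]
[ 0.3569 -0.0491  0.014 ]
top corners
[ 0.4081 -0.0418  0.146 ]
[ 0.4245 -0.011   0.146 ]
[ 0.45  -0.023  0.146]
[ 0.4336 -0.0554  0.146 ]
[ 0.4192 -0.0126  0.146 ]
[ 0.444  -0.0265  0.146 ]
[ 0.4318 -0.0563  0.146 ]
[ 0.4049 -0.0419  0.146 ]
board label
b [ 0.6304 -0.2988  0.1318] [0.0029 0.0029]
b [ 0.6237 -0.2377  0.1242] [0.0026 0.0026]
b [ 0.6129 -0.2285  0.0923] [0.0015 0.0015]
b [ 0.6216 -0.2921  0.0949] [0.0014 0.0014]
b [ 0.6219 -0.2648  0.1108] [0.0007 0.0007]
```

The reader in the crop is yellow and black, standing in the cradle: its top is at scene (294.8,205.8), side (280.6,241). It triangulates to z = 0.145 against 0.146 expected, with cradle yaw about -29.5°. The panel's barcode is the label at scene (402,240); the label at (424,223) is blank. The board's label is at scene (250,295), side (384,291).

Call:
step_arm([
  [[-3.4,-4.1,0],[0,0,0]],
  [[-3.4,-4.1,0],[0,0,0]],
  [[-3.4,-4.1,0],[0,0,0]],
  [[-3.4,-4.1,0],[0,0,0]],
  [[-3.4,-4.1,0],[0,0,0]],
  [[-3.4,-4.1,0],[0,0,0]],
  [[-3.4,-4.1,0],[0,0,0]],
  [[-3.4,-4.1,0],[0,0,0]],
  [[-3.4,-4.1,0],[0,0,0]],
  [[-3.4,-4.1,0],[0,0,0]],
  [[-3.4,-4.1,0],[0,0,0]],
  [[-3.1,-4.4,0],[0,0,0]],
], claw=1)

```text
clock: 1.65
tool_pos: [0.4248, -0.0331, 0.2578]
eef_rot: [0.191, 0.982, 0.0, 0.0]
contact_force: [0.6, 0.5, 0.0]
opening: 1.001
finger_force: 0.0
```

Call:
step_arm([
  [[0,0,0],[0,0,9.75]],
  [[0,0,0],[0,0,9.75]],
  [[0,0,0],[0,0,9.75]],
  [[0,0,0],[0,0,9.75]],
  [[0,0,0],[0,0,9.75]],
  [[0,0,0],[0,0,9.75]],
  [[0,0,0],[0,0,9.75]],
  [[0,0,0],[0,0,9.75]],
  [[0,0,0],[0,0,9.75]],
  [[0,0,0],[0,0,9.75]],
  [[0,0,0],[0,0,0]],
  [[0,0,0],[0,0,0]],
])

```text
clock: 3.15
tool_pos: [0.4241, -0.0314, 0.2577]
eef_rot: [0.863, 0.505, -0.0, -0.0]
contact_force: [0.0, -0.1, -0.2]
opening: 0.998
finger_force: 0.0
```

```bash
cat >> h.py <<'E'
def delta(pos,yv,zv):
    """tool-frame shift (cm) and rotvec (deg) from present pose to TCP pos, tool y, tool z"""
    st=sensors.get_state();Rc=R.from_quat(st['eef_rot']);p=np.array(st['tool_pos'])
    z=np.array(zv)/np.linalg.norm(zv);y=np.array(yv)-np.dot(yv,z)*z;y/=np.linalg.norm(y)
    Rt=R.from_matrix(np.c_[np.cross(y,z),y,z])
    print('t',round(st['clock'],2),'pos',p.round(4),'shift cm',(Rc.inv().apply(pos-p)*100).round(2),'rot deg',np.rad2deg((Rc.inv()*Rt).as_rotvec()).round(2),'F',np.round(st['contact_force'],1),'open',round(st['opening'],3))
E
python3 - <<'E'
from h import *
np.set_printoptions(suppress=True)
s=snap('wrist','w1');print(np.array(s['position']).round(3))
a=np.deg2rad(-29.5)
delta([.4238,-.032,.114],[np.cos(a),np.sin(a),0],[0,0,-1]);print(sensors.get_state()['q'])
im=cv2.imread('pics/w1.png');cv2.imwrite('pics/w1b.png',cv2.resize(im,(800,600),interpolation=cv2.INTER_CUBIC))
E
```

```text
[0.461 0.031 0.386]
t 3.2 pos [ 0.4241 -0.0314  0.2577] shift cm [-0.07  0.   14.37] rot deg [-0.01 -0.01  0.09] F [-0.   0.1 -1. ] open 1.001
[-0.19573578  0.4509355   0.23829056  2.14964228 -0.19507342  0.56083999
 -0.3279835 ]
```

View pics/w1b.png

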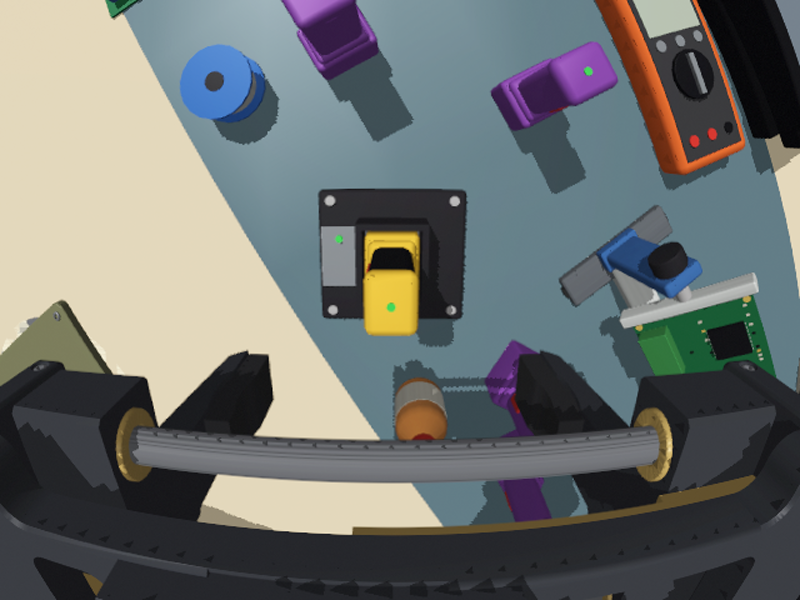

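The wrist view is centred on the yellow reader: top dot at (391,307) in the 800×600 picture. Cradle screws are at (330,200), (454,201), (451,310) and (332,310). A purple one stands at about (515,370) and the bottle at (420,410).

```bash
python3 - <<'E'
from h import *
np.set_printoptions(precision=4,suppress=True)
print(tri([('scene0',294.8,205.8),('side0',280.6,241),('w1',391/1.25,307/1.25,True)]), atz('w1',391/1.25,307/1.25,.146,True))
P=[atz('w1',u/1.25,v/1.25,.014,True) for u,v in [(330,200),(454,201),(451,310),(332,310)]];print(np.array(P),np.mean(P,0))
for u,v in [(257,237),(222,240),(352,200),(338,238),(250,222)]: print(atz('scene0',u,v,.135 if v!=222 else .095))
E
```

```text
(array([ 0.4232, -0.0338,  0.147 ]), [np.float64(0.002385410566675738), np.float64(8.559579835206315e-05), np.float64(0.002335010494562217)]) [ 0.4214 -0.0358  0.146 ]
[[ 0.4013  0.0297  0.014 ]
 [ 0.4876 -0.0198  0.014 ]
 [ 0.4427 -0.1     0.014 ]
 [ 0.3548 -0.0505  0.014 ]] [ 0.4216 -0.0352  0.014 ]
[ 0.4692 -0.1745  0.135 ]
[ 0.4335 -0.2677  0.135 ]
[0.4747 0.1337 0.135 ]
[0.5772 0.0306 0.135 ]
[ 0.3832 -0.1624  0.095 ]
```

Call:
step_arm([
  [[-0.25,0,3],[0,0,0]],
  [[0,0,3],[0,0,0]],
  [[0,0,3],[0,0,0]],
  [[0,0,3],[0,0,0]],
  [[0,0,2.3],[0,0,0]],
  [[0,0,0],[0,0,0]],
])

```text
clock: 3.95
tool_pos: [0.4223, -0.0336, 0.1137]
eef_rot: [0.864, 0.504, -0.001, -0.001]
contact_force: [-0.0, -0.7, 1.0]
opening: 1.004
finger_force: 0.0
```

Call:
step_arm([
  [[0,0,0],[0,0,0]],
  [[0,0,0],[0,0,0]],
  [[0,0,0],[0,0,0]],
  [[0,0,0],[0,0,0]],
  [[0,0,0],[0,0,0]],
  [[0,0,0],[0,0,0]],
], claw=-1, grip_force=35)

```text
clock: 4.7
tool_pos: [0.4229, -0.0337, 0.1147]
eef_rot: [0.864, 0.503, 0.0, -0.0]
contact_force: [-0.3, 0.3, 0.3]
opening: 0.344
finger_force: 0.2
```

Call:
step_arm([
  [[0,0,0],[0,0,0]],
  [[0,0,0],[0,0,0]],
  [[0,0,0],[0,0,0]],
])

```text
clock: 5.08
tool_pos: [0.4229, -0.0337, 0.1146]
eef_rot: [0.864, 0.503, -0.0, -0.0]
contact_force: [-0.3, -0.3, -1.1]
opening: 0.31
finger_force: 35.0
```

Call:
step_arm([
  [[0,0,-1],[0,0,0]],
  [[0,0,-1],[0,0,0]],
  [[0,0,-1.5],[0,0,0]],
  [[0,0,-1.5],[0,0,0]],
  [[0,0,-2],[0,0,0]],
  [[0,0,-3],[0,0,0]],
  [[0,0,-4],[0,0,0]],
  [[0,0,-4],[0,0,0]],
  [[0,0,0],[0,0,0]],
])

```text
clock: 6.2
tool_pos: [0.4242, -0.0338, 0.2975]
eef_rot: [0.864, 0.503, 0.003, 0.001]
contact_force: [-1.0, 0.0, -2.8]
opening: 0.317
finger_force: 35.0
```

```bash
python3 - <<'E'
from h import *
w=snap('wrist','w2')['img'];a=snap('scene','sc2')['img'];b=snap('side','sd2')['img']
st=sensors.get_state();print(st['clock'],st['tool_pos'],st['opening'],st['finger_force'],st['contact_force'])
S=(400,300)
c=lambda im,u,v,w,h: cv2.resize(im[v:v+h,u:u+w],S,interpolation=cv2.INTER_CUBIC)
m=np.vstack([np.hstack([c(w,0,0,640,480),c(a,250,110,100,75)]),np.hstack([c(a,215,250,100,75),c(b,230,130,120,90)])])
cv2.imwrite('pics/m3.png',m[:,:,::-1])
E
```

```text
6.35 [ 0.42198194 -0.03344457  0.29414593] 0.3104682407775206 34.98184331227094 [ 0.16633555  0.56145019 -2.23526001]
```

View pics/m3.png

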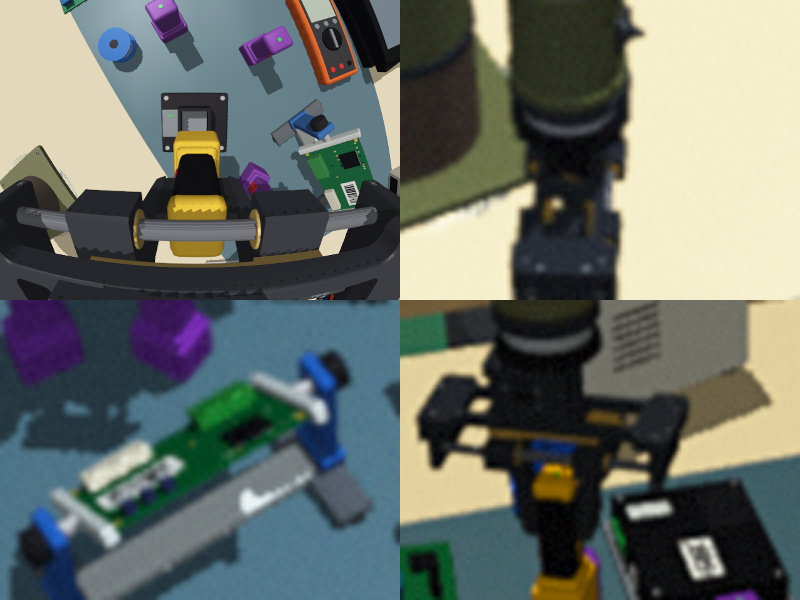

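The reader is in the jaws and drawn clear of the cradle (opening 0.31 = 27 mm). The wrist view at (195,170) shows the yellow head below the fingers. Next I'll go near the panel and refine its label.

Call:
step_arm([
  [[2.5,0.7,0],[0,0,0]],
  [[4.5,1.25,0],[0,0,0]],
  [[5,1.4,0],[0,0,0]],
  [[5,1.4,0],[0,0,0]],
  [[5,1.4,0],[0,0,0]],
  [[3.8,1.05,0],[0,0,0]],
  [[0,0,0],[0,0,-8]],
  [[0,0,0],[0,0,-8]],
  [[0,0,0],[0,0,-8]],
  [[0,0,0],[0,0,0]],
  [[0,0,0],[0,0,0]],
])

```text
clock: 7.72
tool_pos: [0.6123, 0.155, 0.2936]
eef_rot: [0.741, 0.671, -0.001, -0.001]
contact_force: [0.4, -0.3, -1.4]
opening: 0.315
finger_force: 35.0
```

```bash
python3 - <<'E'
from h import *
w=snap('wrist','w3')['img'];b=snap('side','sd3')['img']
a=np.deg2rad(-5.5);delta([.617,.235,.2456],[np.cos(a),np.sin(a),0],[0,0,-1])
cv2.imwrite('pics/m4.png',np.hstack([cv2.resize(w[0:300,160:460],(600,600),interpolation=cv2.INTER_CUBIC)])[:,:,::-1])
E
```

```text
t 7.83 pos [0.6126 0.1552 0.2941] shift cm [ 7.99 -0.34  4.85] rot deg [-0.06  0.02 -0.13] F [ 0.2  0.9 -2.1] open 0.317
```

View pics/m4.png

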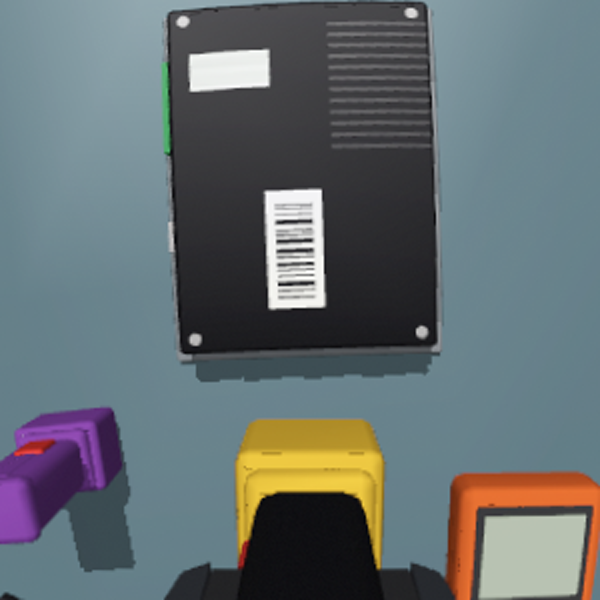

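The barcode label is clear, with corners at crop (265,191), (321,188), (326,305) and (269,309). The crop is ×2 from (160,0).

```bash
python3 - <<'E'
from h import *
np.set_printoptions(precision=4,suppress=True)
P=np.array([atz('w3',160+u/2,v/2,.043,True) for u,v in [(265,191),(321,188),(326,305),(269,309)]]);c=P.mean(0)
print(P,c); e=P[0]+P[1]-P[2]-P[3]; yaw=np.degrees(np.arctan2(-e[0],e[1]));print('yaw',yaw,np.linalg.norm(e)/2)
print(tri([('scene0',402.2,240),('side0',320.5,207.4),('w3',160+295/2,249/2,True)]))
# calibration bias check: triangulated dot earlier: wrist was ~(-.001,-.003) off
a=np.radians(yaw);c=np.array([.616,.2345,.043]) if 0 else c
delta([c[0],c[1],.2456],[np.cos(a),np.sin(a),0],[0,0,-1])
E
```

```text
[[0.6007 0.2633 0.043 ]
 [0.6286 0.2619 0.043 ]
 [0.6253 0.2022 0.043 ]
 [0.5964 0.2031 0.043 ]] [0.6127 0.2326 0.043 ]
yaw -3.6265285963827756 0.060074004231146165
(array([0.6148, 0.234 , 0.0415]), [np.float64(0.0027824966493801705), np.float64(0.0005660718919293466), np.float64(0.002913615258799314)])
t 7.83 pos [0.6126 0.1552 0.2941] shift cm [ 7.71 -0.74  4.85] rot deg [-0.06  0.02 -2.  ] F [ 0.2  0.9 -2.1] open 0.317
```

Call:
step_arm([
  [[1.5,-0.1,0.5],[0,0,-1]],
  [[2,-0.2,1],[0,0,-1]],
  [[2,-0.15,1.3],[0,0,0]],
  [[1.5,-0.1,1.3],[0,0,0]],
  [[0.8,-0.05,0.75],[0,0,0]],
  [[0,0,0],[0,0,0]],
  [[0,0,0],[0,0,0]],
])

```text
clock: 8.7
tool_pos: [0.6131, 0.2324, 0.2466]
eef_rot: [0.729, 0.684, 0.0, 0.001]
contact_force: [-0.1, -1.1, -2.6]
opening: 0.317
finger_force: 35.0
```

```bash
python3 - <<'E'
from h import *
a=np.radians(-3.6)
delta([.6142,.2336,.2456],[np.cos(a),np.sin(a),0],[0,0,-1])
w=snap('wrist','w4')['img'];b=snap('side','sd4')['img'];s=snap('scene','sc4')['img']
c=lambda im,u,v,w,h,S: cv2.resize(im[v:v+h,u:u+w],S,interpolation=cv2.INTER_CUBIC)
cv2.imwrite('pics/m5.png',np.hstack([c(w,200,60,240,180,(400,300)),c(b,270,110,120,90,(400,300))])[:,:,::-1])
E
```

```text
t 8.7 pos [0.6131 0.2324 0.2466] shift cm [0.12 0.11 0.1 ] rot deg [ 0.06  0.04 -0.02] F [-0.1 -1.1 -2.6] open 0.317
```

View pics/m5.png

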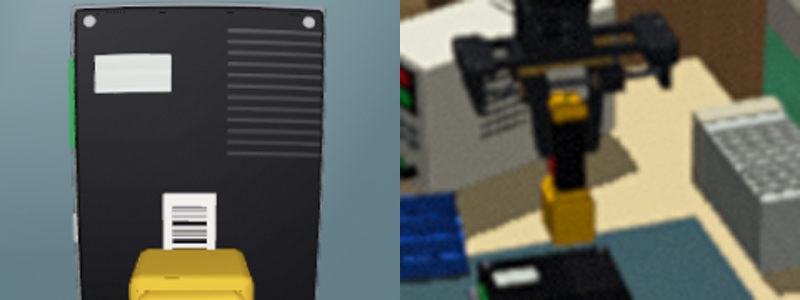

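The reader is lined up over the label: label column 190 and head column 191 in the crop. The panel barcode is partly hidden below the head, as expected. I'll trim the aim and hold.

Call:
step_arm([
  [[0.1,0.1,0.1],[0,0,0]],
  [[0,0,0],[0,0,0]],
  [[0,0,0],[0,0,0]],
  [[0,0,0],[0,0,0]],
  [[0,0,0],[0,0,0]],
  [[0,0,0],[0,0,0]],
  [[0,0,0],[0,0,0]],
  [[0,0,0],[0,0,0]],
  [[0,0,0],[0,0,0]],
  [[0,0,0],[0,0,0]],
  [[0,0,0],[0,0,0]],
  [[0,0,0],[0,0,0]],
])

```text
clock: 10.35
tool_pos: [0.6136, 0.2344, 0.2452]
eef_rot: [0.729, 0.685, 0.0, -0.0]
contact_force: [-0.2, -0.7, -2.1]
opening: 0.313
finger_force: 35.0
```

Call:
step_arm([
  [[0,0,0],[0,0,0]],
  [[0,0,0],[0,0,0]],
  [[0,0,0],[0,0,0]],
  [[0,0,0],[0,0,0]],
  [[0,0,0],[0,0,0]],
  [[0,0,0],[0,0,0]],
  [[0,0,0],[0,0,0]],
  [[0,0,0],[0,0,0]],
])

```text
clock: 11.35
tool_pos: [0.6136, 0.2344, 0.2452]
eef_rot: [0.729, 0.685, 0.0, -0.0]
contact_force: [0.1, 0.6, -2.1]
opening: 0.316
finger_force: 35.0
```

```bash
python3 - <<'E'
from h import *
np.set_printoptions(precision=4,suppress=True)
a=np.radians(-3.6)
delta([.6142,.2336,.2456],[np.cos(a),np.sin(a),0],[0,0,-1])
A=lambda o,s,P:[(o[0]+x/s,o[1]+y/s) for x,y in P]
X=[]
for p,q in zip(A((215,250),4,[(98,193),(178,155),(185,166),(105,211)]),A((330,240),4,[(228,252),(176,192),(205,163),(255,215)])):
    x,e=tri([('scene0',*p),('side0',*q)]);print(x,np.round(e,4));X.append(x)
print(np.mean(X,0))
# knobs/uprights tops: scene (318,62),(48,213) in crop
for p in A((215,250),4,[(318,62),(45,220)]):print('upright',atz('scene0',*p,.122))
# board image in w2 at (560,304): label
print(tri([('side0',383.9,291.5),('w2',557,304,True)]))
E
```

```text
t 11.35 pos [0.6136 0.2344 0.2452] shift cm [-0.08  0.07 -0.04] rot deg [-0.   -0.    0.05] F [ 0.1  0.6 -2.1] open 0.316
[ 0.6155 -0.2957  0.1039] [0.0034 0.0034]
[ 0.6087 -0.2324  0.0991] [0.0013 0.0013]
[ 0.6278 -0.2338  0.1177] [0.0001 0.0001]
[ 0.6365 -0.2954  0.1231] [0.0019 0.0019]
[ 0.6222 -0.2643  0.111 ]
upright [ 0.5966 -0.1177  0.122 ]
upright [ 0.6255 -0.335   0.122 ]
(array([ 0.6206, -0.2621,  0.1056]), [np.float64(0.0036899466253332526), np.float64(0.003689946625333169)])
```

Call:
step_arm([
  [[0,0,-2.5],[0,0,0]],
  [[-2.6,-0.4,-3],[0,0,0]],
  [[-5,-0.7,-2],[0,0,-1.2]],
  [[-5.8,-0.7,-1],[0,0,-1.2]],
  [[-5.8,-0.8,0],[0,0,-1.2]],
  [[-5.8,-0.8,0],[0,0,-1.2]],
  [[-5.8,-0.8,0],[0,0,-1.2]],
  [[-5.8,-0.8,0],[0,0,-1.2]],
  [[-5.8,-0.8,0],[0,0,-1.2]],
  [[-5.6,-0.8,0],[0,0,-1.2]],
  [[-5,-0.6,0],[0,0,-1]],
  [[-3.4,-0.3,0],[0,0,0]],
])

```text
clock: 12.85
tool_pos: [0.5511, -0.3334, 0.3303]
eef_rot: [0.663, 0.748, -0.001, 0.0]
contact_force: [-0.2, 0.1, -1.1]
opening: 0.313
finger_force: 35.0
```

Call:
step_arm([
  [[0,0,0],[0,0,0]],
  [[0,0,0],[0,0,0]],
  [[0,0,0],[0,0,0]],
])

```text
clock: 13.22
tool_pos: [0.5528, -0.3281, 0.3302]
eef_rot: [0.661, 0.75, 0.001, -0.0]
contact_force: [-0.8, 0.1, -1.6]
opening: 0.319
finger_force: 35.0
```

```bash
python3 - <<'E'
from h import *
np.set_printoptions(precision=4,suppress=True)
w=snap('wrist','w5')['img']
L=np.array([.622,-.264,.110]);xh=np.array([.9925,.122,0]);yh=np.array([-.122,.9925,0]);n=-.605*xh+np.array([0,0,.796])
xs=np.cross(yh,n)
delta(L+.27*n-.07*yh,xs,-n)
print(L+.27*n-.07*yh, sensors.get_state()['q'])
E
```

```text
t 13.28 pos [ 0.5527 -0.3283  0.3303] shift cm [-1.43 -8.68  0.53] rot deg [-37.22  -0.11   0.16] F [-0.2 -0.3 -1.6] open 0.316
[ 0.4684 -0.3534  0.3249] [ 0.4092  0.6431  0.105   1.4209 -0.0723  1.0817  0.6528]
```

Call:
step_arm([
  [[-0.4,-2.2,0.1],[0,0,0]],
  [[-0.5,-3.3,0.2],[0,0,0]],
  [[-0.5,-3.2,0.2],[0,0,0]],
  [[0,0,0],[-6,0,0]],
  [[0,0,0],[-8,0,0]],
  [[0,0,0],[-8,0,0]],
  [[0,0,0],[-8,0,0]],
  [[0,0,0],[-7.2,0,0]],
  [[0,0,0],[0,0,0]],
  [[0,0,0],[0,0,0]],
  [[0,0,0],[0,0,0]],
])

```text
clock: 14.65
tool_pos: [0.4696, -0.3533, 0.3259]
eef_rot: [0.626, 0.712, 0.239, 0.211]
contact_force: [-0.9, 0.7, -1.3]
opening: 0.317
finger_force: 35.0
```

```bash
python3 - <<'E'
from h import *
np.set_printoptions(precision=4,suppress=True)
w=snap('wrist','w6')['img'];v=np.load('pics/w5.npz')['img']
L=np.array([.622,-.264,.110]);xh=np.array([.9925,.122,0]);yh=np.array([-.122,.9925,0]);n=-.605*xh+np.array([0,0,.796])
delta(L+.27*n-.07*yh,np.cross(yh,n),-n)
for nm in ['w5','w6']:
    s=np.load('pics/%s.npz'%nm);d=rot(s).T@(L-s['position']);t=np.arctan2(np.hypot(d[0],d[1]),d[2]);k=s['fx']*t/np.hypot(d[0],d[1]);u,vv=s['cx']+k*d[0],s['cy']+k*d[1];print(nm,u,vv)
    u=int(u)-65;vv=int(vv)-80;print(u,vv);cv2.imwrite('pics/%sc.png'%nm,cv2.resize(s['img'][max(vv,0):vv+200,u:u+130],None,fx=3,fy=3,interpolation=cv2.INTER_CUBIC)[:,:,::-1])
a=cv2.imread('pics/w5c.png');b=cv2.imread('pics/w6c.png');h=min(len(a),len(b));print(a.shape,b.shape);cv2.imwrite('pics/m6.png',np.hstack([a[:h],b[:h]]))
E
```

```text
t 14.7 pos [ 0.4696 -0.3532  0.3258] shift cm [-0.01 -0.15 -0.  ] rot deg [-0.06 -0.09  0.29] F [ 0.7  0.1 -2.6] open 0.314
w5 395.861768350179 149.0574523721
330 69
w6 313.20997720985383 131.41304902179218
248 51
(600, 390, 3) (600, 390, 3)
```

View pics/m6.png

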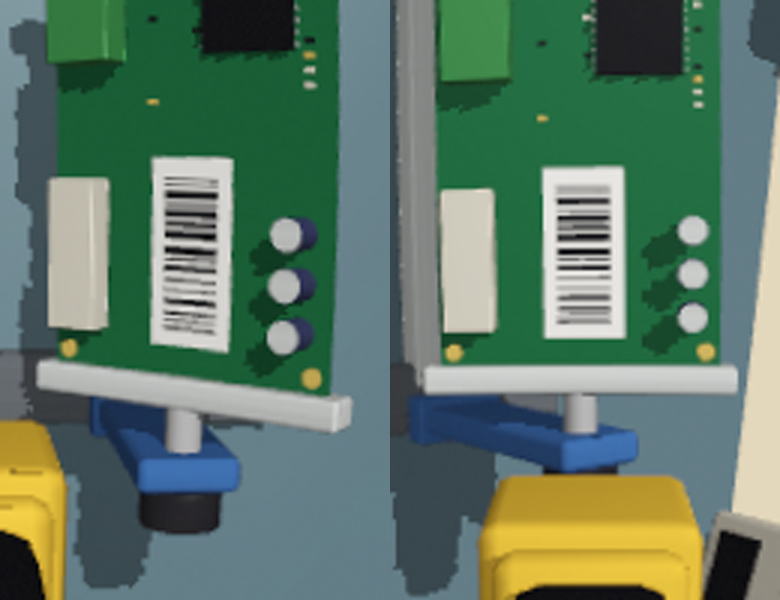

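In w5 (left) the label corners are at crop (153,157), (233,159), (229,352) and (151,345). In w6 (right, minus 390) they are at (152,168), (234,167), (236,338) and (154,338). I'll fit the label's pose from these and the side view.

```bash
cat > fit.py <<'E'
from h import *
from scipy.optimize import least_squares
np.set_printoptions(precision=4,suppress=True)
def proj(fn,X,fish):
    s=np.load('pics/%s.npz'%fn);d=rot(s).T@(X-s['position']);x,y,z=d
    if fish: h=np.hypot(x,y);k=np.arctan2(h,z)/h
    else:k=1/z
    return np.array([s['cx']+s['fx']*k*x,s['cy']+s['fy']*k*y])
def frame(yaw,t):
    xh=np.array([np.cos(yaw),np.sin(yaw),0]);y=np.array([-np.sin(yaw),np.cos(yaw),0]);k=np.array([0,0,1.])
    n=-np.sin(t)*xh+np.cos(t)*k; return np.cos(t)*xh+np.sin(t)*k,y,n
C=[(-14,30),(14,30),(14,-30),(-14,-30)]
D={'w5':([(330+u/3,69+v/3) for u,v in [(153,157),(233,159),(229,352),(151,345)]],True),
 'w6':([(248+u/3,51+v/3) for u,v in [(152,168),(234,167),(236,338),(154,338)]],True),
 'side0':([(330+u/4,240+v/4) for u,v in [(176,192),(205,163),(255,215),(228,252)]],False)}
E_={'w5':[(69,348),(311,379),(153,102)],'w6':[(64,353),(316,352),(152,118)]}
def fit(views):
    def f(p):
        xs,y,n=frame(p[3],p[4]);out=[]
        for v in views:
            for (a,b),m in zip(C,D[v][0]): out+=list((proj(v,p[:3]+xs*a/1e3+y*b/1e3,D[v][1])-m)/(1 if v[0]=='w' else 1.5))
            if v in E_:
                o=(330,69) if v=='w5' else (248,51)
                for i,(a,b) in enumerate(E_[v]): out+=list(proj(v,p[:3]+xs*p[5+2*i]+y*p[6+2*i],True)-(o[0]+a/3,o[1]+b/3))
        return np.array(out)
    s=least_squares(f,[.622,-.264,.11,.12,.65]+[0,0]*3);print(views,s.x[:5],'rms',np.sqrt(np.mean(s.fun**2)));return s.x[:5]
E
python3 - <<'E'
from fit import *
for v in (['w6'],['w5'],['w5','w6'],['w5','w6','side0'],['w6','side0']):
    fit(v)
E
```

```text
['w6'] [ 0.6173 -0.2686  0.116   0.1411  0.6719] rms 0.1391461390383241
['w5'] [ 0.6197 -0.2684  0.1145  0.1401  0.6837] rms 0.129150976056427
['w5', 'w6'] [ 0.62   -0.2684  0.1125  0.1405  0.7072] rms 0.2461674794810301
['w5', 'w6', 'side0'] [ 0.62   -0.2684  0.1128  0.1416  0.712 ] rms 0.3175856290101867
['w6', 'side0'] [ 0.6194 -0.2684  0.1134  0.144   0.7375] rms 0.3458269098570621
```

```bash
python3 - <<'E'
from fit import *
L=np.array([.6205,-.267,.1125]);xs,y,n=frame(.141,.70)
delta(L+.2026*n,xs,-n)
E
```

```text
t 14.7 pos [ 0.4696 -0.3532  0.3258] shift cm [ 6.46 -1.12  6.46] rot deg [-2.94  0.57 -0.55] F [ 0.7  0.1 -2.6] open 0.314
```

Call:
step_arm([
  [[0,0,0],[-2.9,0.6,-0.6]],
  [[1.5,-0.2,0.3],[0,0,0]],
  [[2,-0.3,1],[0,0,0]],
  [[1.8,-0.3,1.5],[0,0,0]],
  [[1,-0.2,1.5],[0,0,0]],
  [[0.2,-0.1,1.2],[0,0,0]],
  [[0,0,0.6],[0,0,0]],
  [[0,0,0],[0,0,0]],
  [[0,0,0],[0,0,0]],
  [[0,0,0],[0,0,0]],
])

```text
clock: 15.95
tool_pos: [0.4903, -0.2936, 0.281]
eef_rot: [0.617, 0.711, 0.259, 0.216]
contact_force: [-0.3, 0.3, -1.8]
opening: 0.316
finger_force: 35.0
```

```bash
python3 - <<'E'
from fit import *
L=np.array([.6205,-.267,.1125]);xs,y,n=frame(.141,.70)
delta(L+.2026*n,xs,-n)
w=snap('wrist','w7')['img'];b=snap('side','sd7')['img'];s=snap('scene','sc7')['img']
c=lambda im,u,v,w,h,S: cv2.resize(im[v:v+h,u:u+w],S,interpolation=cv2.INTER_CUBIC)
cv2.imwrite('pics/m7.png',np.vstack([np.hstack([c(w,200,60,240,180,(400,300)),c(b,290,160,160,120,(400,300))]),np.hstack([c(s,180,190,160,120,(400,300)),c(s,0,0,640,480,(400,300))])])[:,:,::-1])
E
```

```text
t 15.95 pos [ 0.4903 -0.2936  0.281 ] shift cm [ 0.79 -0.7   1.19] rot deg [-0.66 -0.72 -0.25] F [-0.3  0.3 -1.8] open 0.316
```

View pics/m7.png

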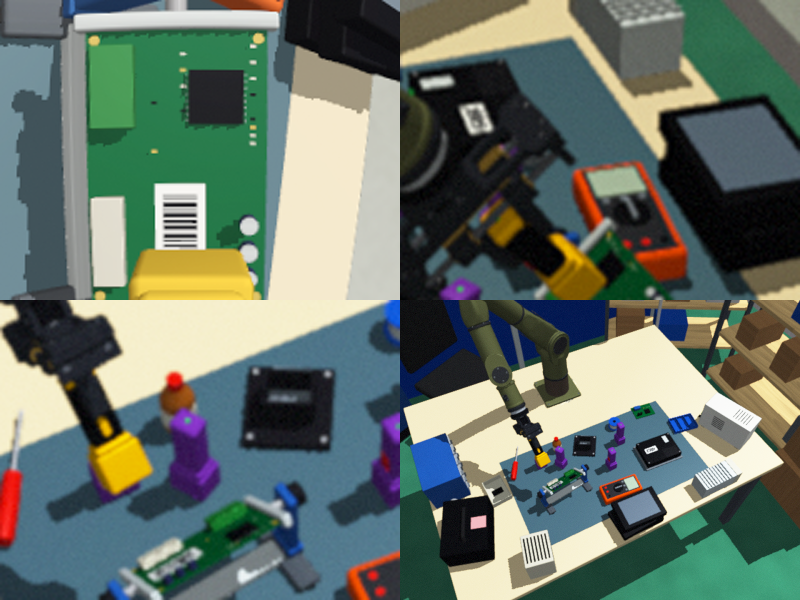

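The head is aligned with the label (columns 180 and 191 in the crop), but the move fell short by about 1.2 cm. I'll check the joints.

Call:
step_arm([
  [[0.4,-0.4,0.6],[-0.4,-0.4,-0.2]],
  [[0.4,-0.3,0.6],[-0.3,-0.3,0]],
  [[0,0,0],[0,0,0]],
  [[0,0,0],[0,0,0]],
  [[0,0,0],[0,0,0]],
])

```text
clock: 16.73
tool_pos: [0.4934, -0.2935, 0.2778]
eef_rot: [0.615, 0.713, 0.26, 0.215]
contact_force: [-0.6, -0.6, -1.2]
opening: 0.317
finger_force: 35.0
```

```bash
python3 - <<'E'
from fit import *
L=np.array([.6205,-.267,.1125]);xs,y,n=frame(.141,.70)
delta(L+.2026*n,xs,-n);print(np.array(sensors.get_state()['q']))
E
```

```text
t 16.73 pos [ 0.4934 -0.2935  0.2778] shift cm [ 0.83 -0.73  0.75] rot deg [-0.71 -0.97 -0.  ] F [-0.6 -0.6 -1.2] open 0.317
[ 1.2228  0.6502 -0.7978  2.1255 -0.9996  0.0433  1.7932]
```

```bash
cat > kin.py <<'E'
from fit import *
import itertools
st=sensors.get_state()
Q=np.array([[-1.152,.689,-.195,1.565,.157,.902,-.215],[-0.19573578,.4509355,.23829056,2.14964228,-.19507342,.56083999,-.3279835],[.4092,.6431,.105,1.4209,-.0723,1.0817,.6528],[1.2228,.6502,-.7978,2.1255,-.9996,.0433,1.7932]])
P=np.array([[.2345,.5789,.2571],[.4241,-.0314,.2577],[.5527,-.3283,.3303],[.4934,-.2935,.2778]])
O=[[.19118,.98155,-.00068,-.00007],[.863,.505,0,0],[.661,.75,.001,0],[.615,.713,.26,.215]]
Z=lambda a:R.from_euler('z',a);Y=lambda a:R.from_euler('y',a)
def fk(q,p,s):
    h,L1,L2,d,c0,c7,a1,a6=p;ez=np.array([0,0,1.]);ex=np.array([1.,0,0])
    A=Z(s[0]*q[0]+c0);x=h*ez;A=A*Y(q[1])*Z(s[1]*q[2]);x=x+A.apply(L1*ez+a1*ex)
    A=A*Y(q[3]);x=x+A.apply(L2*ez-a1*ex);A=A*Z(s[2]*q[4])*Y(q[5]);x=x+A.apply(d*ez+a6*ex);return x,A*Z(s[3]*q[6]+c7)
def res(p,s):
    o=[]
    for q,x,w in zip(Q,P,O):
        a,b=fk(q,p,s);o+=list((a-x)*10)+list((b.inv()*R.from_quat(w)).as_rotvec()*3)
    return np.array(o)
def model():
    best=None
    for s in itertools.product([1,-1],repeat=4):
        for c in np.arange(0,6.3,1.57):
            f=least_squares(res,[.35,.4,.4,.25,0,c,0,0],args=(s,))
            if best is None or f.cost<best[0]: best=(f.cost,f.x,s,f.fun)
    return best
E
python3 - <<'E'
from kin import *
b=model();print(b[0],b[1],b[2]);print(b[3].reshape(-1,6)/[10,10,10,3,3,3])
E
```

```text
0.022807345180232964 [ 0.3513  0.5327  0.357   0.2797 -0.0737  1.5008  0.0035 -0.0047] (-1, -1, -1, -1)
[[-0.0041  0.0011  0.0051  0.0023 -0.0007 -0.0037]
 [ 0.0005  0.0094 -0.0087 -0.0002 -0.0002 -0.005 ]
 [-0.0021 -0.0028  0.0007 -0.0012  0.0004 -0.0042]
 [-0.0008 -0.0024  0.0028 -0.001   0.0471  0.013 ]]
```

```bash
cat >> kin.py <<'E'
lo=np.array([-3.01,-.46,-1.47,.13,-1,.04,-2.66]);hi=np.array([3.01,2.08,1.51,2.56,4.14,2.09,2.66])
def ik(x,Rt,p,s,q0,w=0.):
    def f(q):
        a,b=fk(q,p,s);return np.r_[(a-x)*10,(b.inv()*Rt).as_rotvec()*3,w*(q-q0)]
    g=least_squares(f,np.clip(q0,lo+.01,hi-.01),bounds=(lo,hi),max_nfev=60);return g.x,np.abs(f(g.x)[:6]).max()
E
python3 - <<'E'
from kin import *
b=model();p,s=b[1],b[2];np.save('kin.npy',np.r_[p,s])
L=np.array([.6205,-.267,.1125]);xs,y,n=frame(.141,.70);x=L+.2026*n
rng=np.random.default_rng(0)
for fl in (1,-1):
    Y_=xs*fl;Rt=R.from_matrix(np.c_[np.cross(Y_,-n),Y_,-n]);S=[]
    for i in range(60):
        q,e=ik(x,Rt,p,s,lo+(hi-lo)*rng.random(7))
        if e<2e-3:
            S.append((np.min(np.r_[q-lo,hi-q]),q))
    S.sort(key=lambda t:-t[0]);print(fl,len(S))
    for m,q in S[:8]:print(round(m,2),q)
E
```

```text
1 18
0.25 [ 1.4261  0.9099 -1.2206  2.1409  1.5937  0.3266 -0.7152]
0.25 [ 1.4266  0.911  -1.2221  2.1409  1.5938  0.3282 -0.7151]
0.2 [ 1.4399  0.9425 -1.2674  2.141   1.5984  0.3775 -0.7116]
0.19 [ 1.4423  0.9488 -1.2763  2.141   1.5993  0.3874 -0.7109]
0.16 [ 1.3826  0.8335 -1.0991  2.1408  1.5811  0.2029 -0.7227]
0.12 [ 1.4594  1.0024 -1.348   2.1411  1.6068  0.4696 -0.7047]
0.12 [ 1.3636  0.8078 -1.0534  2.1408  1.5759  0.1596 -0.7244]
0.09 [ 1.349   0.7901 -1.0201  2.1408  1.5715  0.129  -0.7249]
-1 16
0.23 [ 1.4261  0.91   -1.2207  2.1409  1.5937  0.3267  2.4264]
0.23 [ 1.4296  0.9177 -1.232   2.1409  1.5948  0.3388  2.4272]
0.2 [ 1.4409  0.9453 -1.2713  2.141   1.5988  0.3818  2.4303]
0.01 [ 1.3063  0.7462 -0.93    2.1409  1.5522  0.0505  2.4235]
0.01 [ 1.3049  0.745  -0.9274  2.1409  1.5511  0.0483  2.4242]
0.01 [ 1.3047  0.7448 -0.9268  2.1409  1.5509  0.0478  2.4243]
0.01 [ 1.3043  0.7445 -0.9261  2.1409  1.5506  0.0472  2.4245]
0.0 [ 1.3025  0.7429 -0.9225  2.1409  1.5491  0.0443  2.4256]
```

Call:
step_arm([
  [[0,0,-1.5],[0,0,0]],
  [[0,0,-3],[0,0,0]],
  [[0,0,-3],[0,0,0]],
  [[0,0,-2],[0,0,0]],
  [[0,0,0],[0,0,0]],
  [[0,0,0],[0,0,0]],
])

```text
clock: 17.48
tool_pos: [0.4342, -0.3032, 0.3508]
eef_rot: [0.615, 0.713, 0.26, 0.215]
contact_force: [0.5, 0.4, -1.0]
opening: 0.313
finger_force: 35.0
```

```bash
python3 - <<'E'
from kin import *
k=np.load('kin.npy');p,s=k[:8],k[8:]
L=np.array([.6205,-.267,.1125]);xs,y,n=frame(.141,.70)
delta(L+.2976*n,xs,-n);st=sensors.get_state();q0=np.array(st['q']);print(q0)
a,b=fk(q0,p,s);print('fk err',a-st['tool_pos'],(b.inv()*R.from_quat(st['eef_rot'])).as_rotvec())
Rt=R.from_matrix(np.c_[np.cross(xs,-n),xs,-n])
for d in (.2026,.25,.2976,.34):
    for i in (.3,):
        q,e=ik(L+d*n,Rt,p,s,np.array([1.43,.91,-1.22,2.14,1.59,.33,-.715]),.02);print(d,q,e)
E
```

```text
t 17.48 pos [ 0.4342 -0.3032  0.3508] shift cm [ 0.95 -0.85  0.7 ] rot deg [-0.71 -1.02  0.01] F [ 0.5  0.4 -1. ] open 0.313
[ 1.2666  0.4338 -0.6205  2.1172 -0.9278  0.3545  1.7277]
fk err [ 0.0039 -0.0097 -0.0045] [-0.0006  0.0468  0.0131]
0.2026 [ 1.4265  0.9109 -1.2221  2.1409  1.5938  0.3281 -0.7151] 2.1416056463220084e-06
0.25 [ 1.5528  0.9016 -1.3758  2.158   1.3738  0.4084 -0.508 ] 0.0001994526155178198
0.2976 [ 1.6705  0.8492 -1.47    2.161   1.1275  0.4327 -0.2848] 0.00037797630988811823
0.34 [ 1.7763  0.7312 -1.47    2.1533  0.7333  0.39    0.0897] 0.0006462712832894235
```

```bash
cat >> kin.py <<'E'
k=np.load('kin.npy');p_,s_=k[:8],k[8:]
vm=np.array([2.57,2.57,3.14,3.14,3.14,3.14,3.14])*.7*.125
def sim(q,rows,w=.02):
    q=np.array(q);x,A=fk(q,p_,s_);H=[]
    for sh,tu in rows:
        x=x+A.apply(np.array(sh)/100);A=A*R.from_rotvec(np.radians(tu))
        def f(v):
            a,b=fk(v,p_,s_);return np.r_[(a-x)*10,(b.inv()*A).as_rotvec()*3,w*(v-q)]
        l=np.maximum(lo,q-vm)-1e-6;h=np.minimum(hi,q+vm)+1e-6
        g=least_squares(f,np.clip(q,l+1e-9,h-1e-9),bounds=(l,h));q=g.x;x,A=fk(q,p_,s_);H.append(q)
    return q,x,A,np.array(H)
E
python3 - <<'E'
from kin import *
z=[0,0,0]
rows=[[[-.4,-2.2,.1],z],[[-.5,-3.3,.2],z],[[-.5,-3.2,.2],z]]+[[z,[-t,0,0]] for t in (6,8,8,8,7.2)]+[[z,[-2.9,.6,-.6]]]
rows+=[[a,z] for a in ([1.5,-.2,.3],[2,-.3,1],[1.8,-.3,1.5],[1,-.2,1.5],[.2,-.1,1.2],[0,0,.6])]
rows+=[[[.4,-.4,.6],[-.4,-.4,-.2]],[[.4,-.3,.6],[-.3,-.3,0]]]
q,x,A,H=sim([.4092,.6431,.105,1.4209,-.0723,1.0817,.6528],rows)
print(H[[2,8,11,-3]]);print(q,x,'real 1.2228  0.6502 -0.7978  2.1255 -0.9996  0.0433  1.7932')
q,x,A,H=sim(q,[[[0,0,a],z] for a in (-1.5,-3,-3,-2)]);print(q,x,'real 1.2666  0.4338 -0.6205  2.1172 -0.9278  0.3545  1.7277')
E
```

```text
[[ 0.5109  0.5566  0.1086  1.6091 -0.07    0.9802  0.7676]
 [ 1.2594  0.5528 -0.6162  1.9971 -0.7939  0.3733  1.6242]
 [ 1.2862  0.6015 -0.7867  2.1278 -0.8927  0.1554  1.6926]
 [ 1.2533  0.6806 -0.8362  2.141  -1.      0.04    1.7971]]
[ 1.2332  0.6954 -0.8216  2.1395 -1.      0.04    1.8026] [ 0.4898 -0.2829  0.264 ] real 1.2228  0.6502 -0.7978  2.1255 -0.9996  0.0433  1.7932
[ 1.3118  0.4521 -0.6865  2.1499 -0.9047  0.3514  1.7018] [ 0.4305 -0.2931  0.3375] real 1.2666  0.4338 -0.6205  2.1172 -0.9278  0.3545  1.7277
```

```bash
python3 - <<'E'
from kin import *
z=[0,0,0]
q0=np.array([1.2666,.4338,-.6205,2.1172,-.9278,.3545,1.7277])
L=np.array([.6205,-.267,.1125]);xs,y,n=frame(.141,.70);Rt=R.from_matrix(np.c_[np.cross(xs,-n),xs,-n])
x0,A0=fk(q0,p_,s_)
def togo(x,A,d):
    return A.inv().apply(L+d*n-x)*100,np.degrees((A.inv()*Rt).as_rotvec())
best=[]
# pattern: tilt by a about unit axis in tool xy (m rows), then return to target along straight interpolation, then approach
for ang in range(0,360,30):
  for tot in (30,45,60):
    m=int(np.ceil(tot/9));ax=np.array([np.cos(np.radians(ang)),np.sin(np.radians(ang)),0])
    q,x,A,H=sim(q0,[[z,ax*tot/m]]*m)
    sh,tu=togo(x,A,.2976);m2=max(5,int(np.ceil(np.linalg.norm(tu)/8)))
    dx=(L+.2976*n-x)/m2;rv=(A.inv()*Rt).as_rotvec()/m2
    q2,x2,A2,_=sim(q,[[ (A*R.from_rotvec(rv*i)).inv().apply(dx)*100,np.degrees(rv)] for i in range(m2)])
    sh,tu=togo(x2,A2,.2026)
    q3,x3,A3,_=sim(q2,[[sh/7,tu/7]]*7+[[z,z]])
    sh,tu=togo(x3,A3,.2026);best.append((np.linalg.norm(sh)+np.linalg.norm(tu),ang,tot,q[4].round(2),q2.round(2),q3.round(2),sh.round(1),tu.round(1)))
best.sort(key=lambda t:t[0])
for b in best[:6]:print(*b)
E
```

```text
0.8691270286345765 180 60 -1.0 [ 1.39  0.47 -0.79  2.16 -0.84  0.3   1.65] [ 1.24  0.69 -0.83  2.13 -1.    0.04  1.8 ] [ 0.1 -0.1  0.1] [-0.4 -0.5 -0. ]
0.8693283913501973 180 45 -1.0 [ 1.39  0.47 -0.8   2.16 -0.84  0.29  1.65] [ 1.24  0.69 -0.83  2.13 -1.    0.04  1.8 ] [ 0.1 -0.1  0.1] [-0.4 -0.5 -0. ]
0.869360813838016 0 45 0.02 [ 1.29  0.44 -0.65  2.16 -0.99  0.35  1.78] [ 1.24  0.69 -0.83  2.13 -1.    0.04  1.8 ] [ 0.1 -0.1  0.1] [-0.4 -0.5 -0. ]
0.8695210463312688 0 60 0.15 [ 1.28  0.43 -0.64  2.16 -0.99  0.36  1.78] [ 1.24  0.69 -0.83  2.13 -1.    0.04  1.8 ] [ 0.1 -0.1  0.1] [-0.4 -0.5 -0. ]
0.8695275775752975 30 60 -0.06 [ 1.3   0.44 -0.66  2.16 -1.    0.35  1.79] [ 1.24  0.69 -0.83  2.13 -1.    0.04  1.8 ] [ 0.1 -0.1  0.1] [-0.4 -0.5 -0. ]
0.8695291258381164 330 45 0.17 [ 1.37  0.47 -0.77  2.16 -0.89  0.3   1.68] [ 1.24  0.69 -0.83  2.13 -1.    0.04  1.8 ] [ 0.1 -0.1  0.1] [-0.4 -0.5 -0. ]
```

```bash
python3 - <<'E'
from kin import *
q0=np.array([1.2228,.6502,-.7978,2.1255,-.9996,.0433,1.7932])
x0,A0=fk(q0,p_,s_)
# true target expressed in tool frame at that pose
T=np.array([.83,-.73,.75])/100;dR=R.from_rotvec(np.radians([-.71,-.97,0]))
xt=x0+A0.apply(T);At=A0*dR;aim=xt+At.apply([0,0,.2026])
l=lo+.003;l[4]=-.99;l[5]=.05
for wr in (3,10,30,100):
    def f(q):
        x,A=fk(q,p_,s_);e=At.inv().apply(x+A.apply([0,0,.2026])-aim);rv=(At.inv()*A).as_rotvec()
        return np.r_[e[:2]*1000,e[2]*100,rv*wr]
    g=least_squares(f,np.clip(q0,l+1e-4,hi),bounds=(l,hi));q=g.x;x,A=fk(q,p_,s_)
    e=At.inv().apply(x+A.apply([0,0,.2026])-aim)*100;print(wr,'aim err cm',e,'rot deg',np.degrees((At.inv()*A).as_rotvec()),q)
    print('   from pose: shift',A0.inv().apply(x-x0)*100,'rot',np.degrees((A0.inv()*A).as_rotvec()))
E
```

```text
3 aim err cm [-0.      0.     -0.0023] rot deg [1.3307 1.6024 0.    ] [ 1.1982  0.6583 -0.7738  2.1206 -0.99    0.05    1.7824]
   from pose: shift [ 0.2634 -0.2595  0.7456] rot [0.6207 0.6324 0.0013]
10 aim err cm [-0.0003  0.0003 -0.0262] rot deg [ 1.319  1.599 -0.002] [ 1.199   0.658  -0.7744  2.1209 -0.99    0.05    1.7826]
   from pose: shift [ 0.2647 -0.2637  0.7217] rot [ 0.6091  0.629  -0.0007]
30 aim err cm [-0.0029  0.0024 -0.2227] rot deg [1.2739 1.5285 0.0013] [ 1.2038  0.6548 -0.7781  2.1238 -0.99    0.05    1.7824]
   from pose: shift [ 0.2904 -0.2799  0.5247] rot [0.5639 0.5585 0.0026]
100 aim err cm [-0.0212  0.0175 -1.7692] rot deg [ 0.8399  1.0101 -0.    ] [ 1.2458  0.6314 -0.8109  2.1464 -0.9894  0.0501  1.7826]
   from pose: shift [ 0.4817 -0.4374 -1.0238] rot [0.1299 0.0401 0.0008]
```

Call:
step_arm([
  [[0,0,0],[0.7,0.7,0]],
  [[0,0,2],[0,0,0]],
  [[0,0,2],[0,0,0]],
  [[0,0,0],[0,0,0]],
  [[0,0,0],[0,0,0]],
])

```text
clock: 18.1
tool_pos: [0.4585, -0.299, 0.32]
eef_rot: [0.615, 0.716, 0.259, 0.207]
contact_force: [0.3, -0.5, -1.4]
opening: 0.316
finger_force: 35.0
```

```bash
cat > aim.py <<'E'
from fit import *
L=np.array([.6205,-.267,.1125]);xs,y,n=frame(.141,.70)
st=sensors.get_state();A=R.from_quat(st['eef_rot']);x=np.array(st['tool_pos'])
Rt=R.from_matrix(np.c_[np.cross(xs,-n),xs,-n]);zt=A.apply([0,0,1])
print('aim shift tool cm',A.inv().apply(L-.2046*zt-x)*100,'rot err',np.degrees((A.inv()*Rt).as_rotvec()),'q',np.array(st['q']),st['clock'])
E
python3 aim.py
```

```text
aim shift tool cm [ 0.1057 -0.1026  6.054 ] rot err [-1.4187 -1.6973 -0.0085] q [ 1.2213  0.5119 -0.6529  2.1144 -0.9295  0.2588  1.7206] 18.1
```

Call:
step_arm([
  [[0.1,-0.1,1.2],[0,0,0]],
  [[0,0,1.5],[0,0,0]],
  [[0,0,1.5],[0,0,0]],
  [[0,0,1],[0,0,0]],
  [[0,0,0.8],[0,0,0]],
  [[0,0,0],[0,0,0]],
  [[0,0,0],[0,0,0]],
  [[0,0,0],[0,0,0]],
])

```text
clock: 19.1
tool_pos: [0.4944, -0.2913, 0.2728]
eef_rot: [0.615, 0.716, 0.259, 0.207]
contact_force: [0.1, 0.4, -1.8]
opening: 0.312
finger_force: 35.0
```

```bash
python3 aim.py; python3 - <<'E'
from h import *
w=snap('wrist','w8')['img'];b=snap('side','sd8')['img'];s=snap('scene','sc8')['img']
c=lambda im,u,v,w,h,S: cv2.resize(im[v:v+h,u:u+w],S,interpolation=cv2.INTER_CUBIC)
cv2.imwrite('pics/m8.png',np.hstack([c(w,200,60,240,180,(400,300)),c(s,200,210,120,90,(400,300))])[:,:,::-1])
E
```

```text
aim shift tool cm [ 0.0487 -0.0109  0.0855] rot err [-1.4092 -1.6296  0.0034] q [ 1.1993  0.6508 -0.7682  2.1192 -0.9498  0.0617  1.7416] 19.1
```

View pics/m8.png

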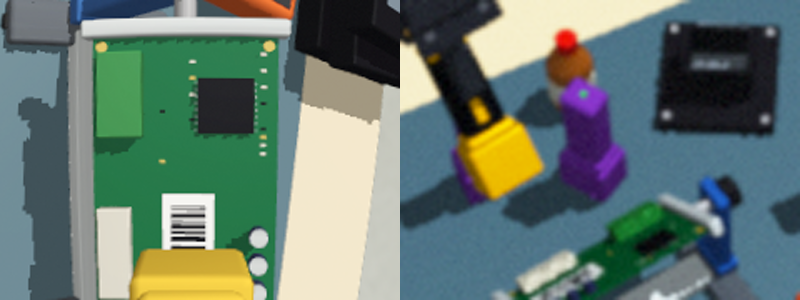

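The aim looks the same as over the panel: label column 188, head column 191, label top edge at row 194 against 193. The reader stands clear of the board. I'll hold here and hand in.

Call:
step_arm([
  [[0,0,0],[0,0,0]],
  [[0,0,0],[0,0,0]],
  [[0,0,0],[0,0,0]],
  [[0,0,0],[0,0,0]],
  [[0,0,0],[0,0,0]],
  [[0,0,0],[0,0,0]],
  [[0,0,0],[0,0,0]],
  [[0,0,0],[0,0,0]],
  [[0,0,0],[0,0,0]],
  [[0,0,0],[0,0,0]],
  [[0,0,0],[0,0,0]],
  [[0,0,0],[0,0,0]],
])

```text
clock: 20.75
tool_pos: [0.4945, -0.2911, 0.2726]
eef_rot: [0.615, 0.716, 0.259, 0.207]
contact_force: [0.2, -0.1, -1.6]
opening: 0.319
finger_force: 35.0
```

```bash
python3 aim.py; python3 -c "
from plant import finish_job
print(finish_job())"
```

```text
aim shift tool cm [ 0.0155 -0.0047  0.0521] rot err [-1.4115 -1.6678  0.0013] q [ 1.199   0.6516 -0.7685  2.1192 -0.9498  0.0615  1.7417] 20.75
the job is handed in; nothing more can be done
None
```

Job handed in at 20.75 s: the reader was held about 2.5 s on the panel label, then about 1.5 s on the board label, where it is still gripped and steady, about 10 cm off and about 2° from square by my fit (joint limits); nothing in the interface confirmed either read.

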